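# Close the pickling jar with its lid and screw ring

### The arm

A 6-joint arm with a two-finger parallel gripper is mounted at the origin on a cart in front of the work surface, level with it; the furniture and walls round the work are solid. World frame = base frame: x ahead of the robot, y to its left, z up, the work surface at z = 0. Lengths are in m, angles in degrees, forces in N, time in s.
With the tool pointing down it reaches from about 0.4 to 0.825 m from the base axis. Payload 7 kg.
Tool frame: the origin (TCP) lies between the finger pads; the fingertips stand 11 mm ahead of it and the grasp point (between the pads) lies 8 mm behind it; z points along the fingers, y is the direction in which the jaws open and shut (so a half turn about z gives the same grasp; the last joint's range is limited). The gripper opens to 88 mm and grips with 3 to 60 N. Pads are 19 mm wide; open, the fingers measure 130 mm over their backs; the gripper's body (78 mm by 193 mm) begins 47 mm behind the grasp point.
Start: joints at [-53.852, 20.546, 0.682, 0, -70.136, -16.507], TCP at [0.227, -0.636, 0.238] pointing down, gripper open.
Joint ranges: [-176.03, 176.03], [-82.01, 121.73], [-58.28, 71.71], [-173.87, 95.51], [-174.79, -0.11], [-173.66, 173.66]. Speed limits (degrees/s): [136.94, 136.94, 172.46, 180, 180, 180].

### API

Orientations are given as [roll, pitch, yaw] about the fixed x, y, z axes, in that order (R = Rz(yaw) Ry(pitch) Rx(roll)).
In Python, from plant import r gives the robot as it stands.
- The arm moves only by the shell command python3 -m inch 'ROWS' [OPENING] [FORCE]. ROWS is JSON, a list of rows, each an object of numbers: "x", "y", "z": the shift along the tool's x, y, z as a fraction of full scale; "yaw": the turn about the tool's z as a fraction of full scale. In form: [{"x": .., "y": .., "z": .., "yaw": ..}, ...]. A call has 1 to 5 rows; each row shifts and turns the pose as measured when the row begins, along the tool's axes as they then stand; what a row does not reach is not made up. Full scale, the value 1, is 0.025 m for a shift and 4 degrees for a turn. A row lasts 1/12 s, in which the tool goes at most 41.7 mm and 7.16 degrees, less where a joint would pass 70% of its speed; a pose out of reach is approached as far as the arm can. A call with a number of a shift or a turn outside -1 to 1 is refused whole. A call with a gripper value outside its range is refused whole. OPENING is the opening, from -1 (shut) to 1 (fully open), set as the call begins (- or left out, the last holds). The fingers move at their own pace and stop on an object; FORCE is the grip in N (left out, the last holds). Time passes only in rows, so rows that do not move let the fingers close. It gives the time, the measured TCP pose, the force and the opening at its end, in the units of the state.
- r.get_state(): the state, without advancing time (a new reading comes with each control period).
- r.capture(name): name is "scene" or "top" or "wrist"; returns (picture, depth): 420x560x3 uint8, red, green, blue; 420x560 float32, m along the optical axis (not along the pixel's ray), 0 where there is no reading.
- r.camera_info(name): a dict with "mtx" (3x3 intrinsics, pixels), "k1" (the pictures are not rectified: a ray, as slopes to the right and down, at radius r is drawn at 1 + k1 r^2 times it, then the intrinsics apply), "pose" (4x4, takes a point from camera to world coordinates). Camera axes: x right, y down, z forward; pixel columns grow to the right and rows downward; lengths in m; the calibration is good to about 2 mm. A picture is of the moment at which its call begins: read the wrist's pose just before it. camera_info takes no time and is no camera call; for the wrist camera it gives the pose at the moment of the call.
- r.close_job(): hands the job in, once; it reports no verdict.
The state is a dict: "time_s": time; "joints": joint angles; "qd": joint speeds; "joint_torque": joint torques, N m; "tcp_pos": TCP position; "eef_rot": TCP orientation; "contact_force": force on the tool from outside, world axes, zero at the start; "moment": the same for the moment, N m; "gripper_width": finger opening in m.
Only numpy, scipy, OpenCV 4.12 (cv2) and the standard library are available. Lean on these libraries where they do the work, as an engineer would, in place of code of your own. Each camera call takes 0.05 s, during which the arm holds its last target. There are 200 camera calls.

### The job

Close the stoneware pickling jar: first seat the small knobbed lid in the jar's mouth and let go of it, then put the screw ring over it and screw it down (clockwise from above) until it is snug, so that the ring alone keeps the rubber seal visibly squeezed, about a millimetre and a half. Work gently: do not crush the seal by pushing or over-tightening, do not force the ring onto the thread, and leave the other things lying about where they are.

Things in the scene. Friction and masses are not known exactly. Their poses are not given: they have to be found in the camera images.
- board: Light wooden board, 470 x 375 x 18 mm, laid across the sink and fixed; origin below its centre. Its flat top is 24.5 mm above the worktop (z = 0.0245). The jar, the lid and the ring stand on it.
- holder: Round wooden holder, 100 mm across, 26 mm high, fixed on the board; origin at the centre of its underside, z up. A white stoneware jar stands wedged in it, upright on the same axis, and cannot move or turn: 70 mm across, sloping shoulder 62 to 79 mm above the board, neck 41 mm across above that.
- mouth (a point): Centre of the jar's mouth, level with the top of the relaxed seal, 115 mm above the board, on the holder's axis; z up. The bore below is 30 mm across and 36 mm deep.
- seal_top (a point): Same point as the mouth: top of the black rubber seal (39 mm outside, 30 mm inside) that caps the neck. The seal yields straight down like a spring, 8 N per mm, and is spoilt when pressed more than 2.8 mm (22 N).
- thread (a point): On the jar's axis, 10 mm below the mouth. Round the neck here are four equal thread ribs, 50 mm across over them, each 54 degrees long with 36 degree gaps, 3 mm thick; their tops fall clockwise (seen from above) from 7 to 11 mm below the mouth, 4.4 mm per radian. How the ribs and gaps are turned differs every time and is NOT told by this frame's yaw: find it by feel or sight.
- lid_center (a point): Loose steel lid, 27 mm high; this point is on its axis half-way up (13.5 mm above its underside), z up. On top a round knob 21 mm across, 11 to 27 mm above the underside. It starts upright on the board. Seated, this point is 5.5 mm above the mouth, less what the seal is squeezed.
- lid_flange (a point): On the lid's axis, at the underside of its flange (39 mm across, 3 mm thick), 8 mm above the lid's underside. Below the flange is a plug 28 mm across and 8 mm long with a tapered foot (24 mm at the bottom), which goes into the jar's bore until the flange lies on the seal.
- ring_center (a point): Loose aluminium screw ring, 60 mm across, ribbed outside, 22 mm high, wall 3.8 mm; this point is on its axis half-way up (11 mm above its lower edge), z up. It starts on the board right way up, open side down. When its lugs have dropped through the gaps and it lies on the seated lid, this point is 5 mm below the mouth.
- ring_flange (a point): On the ring's axis, at the underside of the 3 mm thick inturned flange at its top, 19 mm above its lower edge. The flange leaves a hole 31 mm across, through which the lid's knob passes; it bears on the top of the lid's flange.
- ring_lugs (a point): On the ring's axis, 3.5 mm above its lower edge, level with four inner lugs at this frame's +x, +y, -x, -y, each 18 degrees long, 3 mm thick, 44 mm across between opposite tips. Put over the lid, the ring mostly stands first with its lugs on the rib tops, 3 to 7 mm too high; turned anticlockwise (at most 72 degrees) under a light push they come to the gaps and it drops.
- ring_snug (a point): On the ring's axis at its lower edge. Turned clockwise from the middle of the gaps the ring runs free for about 33 degrees, then squeezes the seal 1 mm for each 13 degrees more, the turning moment rising by about 0.15 to 0.25 N m per mm. As the thread bites it pulls the ring down, which a hand holding it feels. It stays where it is left.
- garlic: Garlic bulb, about 60 mm; a bystander, to be left alone; origin at the centre of its underside, z up.
- onion: Onion, about 82 mm across, 94 mm high; a bystander, to be left alone; origin at the centre of its underside, z up.
- salt_shaker: Salt shaker, 44 mm across, 90 mm high; a bystander, to be left alone; origin at the centre of its underside, z up.
- lemon: Lemon, about 78 x 55 mm; a bystander, to be left alone; origin at the centre of its underside, z up.
- peeler: Vegetable peeler lying flat, 170 x 25 mm; a bystander, to be left alone; origin at the centre of its underside, z up.
- teaspoon: Teaspoon lying flat, 132 x 29 mm; a bystander, to be left alone; origin at the centre of its underside, z up.

How it is judged:
By the outcome, as a careful person would: the job done as asked, in the order asked, and still so for the second after the job is handed in, with the robot touching nothing.
It also fails if it takes over 72 s, if anything falls off the work surface, if the arm or the gripper's body presses on something with over 40 N, if the wrist force passes 120 N, or if a joint passes its speed limit or range.

## Working session

There is one attempt and no reset: what is moved stays moved. The work goes in short steps, Python scripts to look and compute and a shell command to move; the robot and the scene stay as the last step left them, time stands still between calls to the robot, and variables do not carry over. Pictures are saved under pics/ and viewed, about 8 in all and at most 12, crops included, and the job is handed in when it is done.

```bash
ls; mkdir -p pics; cat > h.py <<'E'
import numpy as np, cv2
from plant import r
def cap(n,save=None):
    ci=r.camera_info(n); im,d=r.capture(n)
    if save: cv2.imwrite('pics/'+save+'.png',im[:,:,::-1])
    return im,d,ci
def rays(ci,uv):
    uv=np.asarray(uv,float).reshape(-1,1,2)
    p=cv2.undistortPoints(uv,np.array(ci['mtx'],float),np.array([ci['k1'],0,0,0.]))[:,0]
    T=np.array(ci['pose']); D=np.c_[p,np.ones(len(p))]@T[:3,:3].T
    return T[:3,3],D
def plane(ci,uv,z):
    o,D=rays(ci,uv); return o+D*((z-o[2])/D[:,2])[:,None]
def cloud(ci,d):
    v,u=np.mgrid[:d.shape[0],:d.shape[1]]
    o,D=rays(ci,np.c_[u.ravel(),v.ravel()])
    P=o+D*d.reshape(-1,1); P[d.ravel()==0]=np.nan
    return P.reshape(*d.shape,3)
def st():
    s=r.get_state()
    for k in('time_s','tcp_pos','eef_rot','contact_force','moment','gripper_width'): print(k,np.round(s[k],4))
E
python3 - <<'E'
from h import *
st()
for n in('scene','top'):
    im,d,ci=cap(n,n+'0'); print(n,np.round(ci['pose'],3).tolist(),ci['k1'],np.round(ci['mtx'],1).tolist())
    np.save(n+'0.npy',d)
a=cv2.imread('pics/scene0.png');b=cv2.imread('pics/top0.png')
E
```

```text
pics
time_s 0.0
tcp_pos [ 0.2267 -0.6353  0.2366]
eef_rot [ 1.799081e+02 -9.000000e-03 -1.603643e+02]
contact_force [-0.1428 -0.9306  0.0335]
moment [0.0219 0.0122 0.0193]
gripper_width 0.0873
scene [[0.526, -0.586, 0.616, 0.055], [-0.85, -0.366, 0.378, -0.539], [0.004, -0.723, -0.691, 0.675], [0.0, 0.0, 0.0, 1.0]] -0.07573656440263357 [[465.7, 0.0, 276.2], [0.0, 465.7, 205.1], [0.0, 0.0, 1.0]]
top [[-0.022, -0.998, 0.056, 0.533], [-1.0, 0.022, -0.004, -0.223], [0.003, -0.056, -0.998, 1.018], [0.0, 0.0, 0.0, 1.0]] 0.04650208645376699 [[541.8, 0.0, 277.3], [0.0, 541.8, 213.5], [0.0, 0.0, 1.0]]
```

View pics/top0.png

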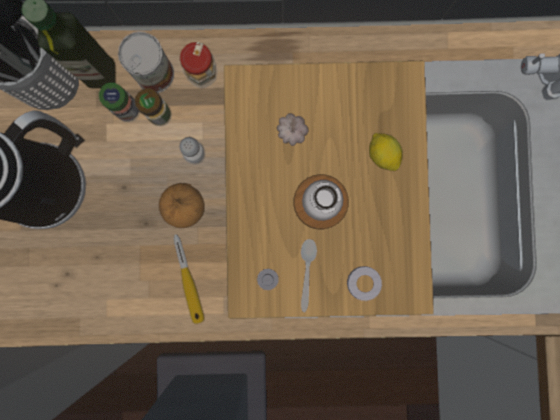

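View pics/scene0.png

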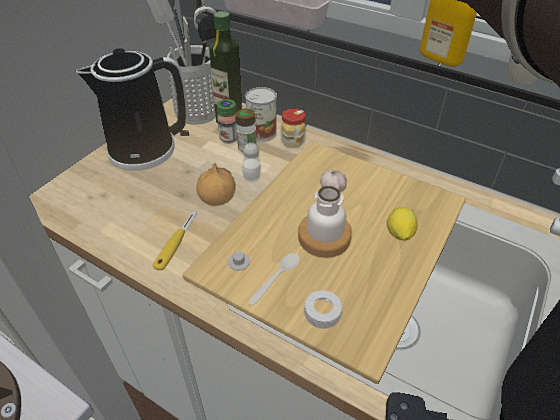

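The top view shows the mouth at about (325,198), the lid at (267,279) and the ring at (365,284). The scene view shows them at (328,193), (238,259) and (323,308).

```bash
cat > loc.py <<'E'
from h import *
import sys
for n in('top','scene'):
    im,d,ci=cap(n); P=cloud(ci,d); Z=P[...,2]
    for nm,c0,z0,z1,rad in(('mouth',(325,198) if n=='top' else (328,193),.132,.146,20),('lid',(267,279) if n=='top' else (238,259),.044,.057,20),('ring',(365,284) if n=='top' else (323,308),.041,.052,28)):
        v,u=np.mgrid[:420,:560]; m=(Z>z0)&(Z<z1)&(np.hypot(u-c0[0],v-c0[1])<rad)
        q=P[m]
        if len(q)<8: print(n,nm,'few',len(q));continue
        c,R=cv2.minEnclosingCircle(q[:,:2].astype(np.float32)); print(n,nm,len(q),'med',np.round(np.median(q,0),4),'circ',np.round(c,4),'R',round(R,4))
    v,u=np.mgrid[:420,:560]
    for nm,c0 in(('board',(330,100)if n=='top' else (300,250)),):
        print(np.nanmedian(Z[c0[1]-5:c0[1]+5,c0[0]-5:c0[0]+5]))
E
python3 loc.py; python3 - <<'E'
import cv2
a=cv2.imread('pics/top0.png')
cv2.imwrite('pics/c1.png',cv2.hconcat([cv2.resize(a[150:330,240:400][:,:],None,fx=3,fy=3,interpolation=2)]))
E
```

```text
top mouth 246 med [ 0.6077 -0.3056  0.1382] circ [ 0.6071 -0.3065] R 0.025
top lid 109 med [ 0.4705 -0.2069  0.051 ] circ [ 0.4697 -0.2075] R 0.0102
top ring 663 med [ 0.4593 -0.3797  0.046 ] circ [ 0.4596 -0.3801] R 0.0304
0.024248546683205696
scene mouth 217 med [ 0.6041 -0.3086  0.1371] circ [ 0.6061 -0.3066] R 0.0221
scene lid 102 med [ 0.4671 -0.2091  0.0498] circ [ 0.4678 -0.208 ] R 0.0107
scene ring 736 med [ 0.4556 -0.3811  0.0461] circ [ 0.4592 -0.379 ] R 0.0315
0.024015073398597542
```

View pics/c1.png

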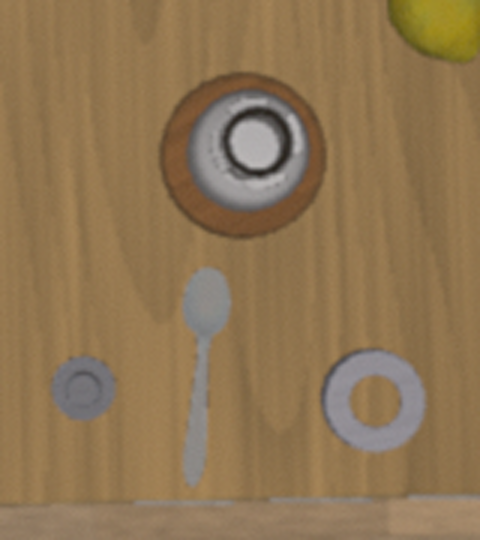

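Lid is at about (0.469,-0.208), ring at (0.459,-0.380) and mouth at (0.607,-0.307). I'll go over the lid while aligning the tool yaw.

```bash
python3 -m inch '[{"y":1,"yaw":1},{"y":1,"yaw":1},{"y":1,"yaw":1},{"y":1,"yaw":1},{"y":1,"yaw":1}]' 0.0 20
python3 -m inch '[{"y":1,"x":-0.6},{"y":1,"x":-0.6},{"y":1,"x":-0.6},{"y":1,"x":-0.6},{"y":1,"x":-0.6}]'
python3 -m inch '[{"y":1,"x":-0.8},{"y":1,"x":-0.8},{"y":1,"x":-0.8},{"y":1,"x":-0.8},{"y":0}]'
```

```text
validation failed for argument at $[0]...
validation failed for argument at $[0]...
validation failed for argument at $[0]...
```

```bash
python3 -m inch '[{"x":0,"y":1,"z":0,"yaw":1},{"x":0,"y":1,"z":0,"yaw":1},{"x":0,"y":1,"z":0,"yaw":1},{"x":0,"y":1,"z":0,"yaw":1},{"x":0,"y":1,"z":0,"yaw":1}]' 0.0 20
```

```text
time_s: 0.62
tcp_pos: [0.2006, -0.5123, 0.2326]
eef_rot: [179.7, -0.3, 178.8]
contact_force: [1.0, 0.1, 0.3]
gripper_width: 0.0601
```

```bash

python3 -m inch '[{"x":-0.9,"y":1,"z":0,"yaw":0},{"x":-0.9,"y":1,"z":0,"yaw":0},{"x":-0.9,"y":1,"z":0,"yaw":0},{"x":-0.9,"y":1,"z":0,"yaw":0},{"x":-0.9,"y":1,"z":0,"yaw":0}]'
python3 -m inch '[{"x":-0.9,"y":1,"z":0.5,"yaw":0},{"x":-0.9,"y":1,"z":0.5,"yaw":0},{"x":-0.9,"y":1,"z":0.5,"yaw":0},{"x":-0.9,"y":1,"z":0.5,"yaw":0},{"x":-0.9,"y":1,"z":0.5,"yaw":0}]'
python3 -m inch '[{"x":0,"y":0,"z":0,"yaw":0},{"x":0,"y":0,"z":0,"yaw":0}]'
python3 -c "
from h import *
st()
im,d,ci=cap('wrist','w0');np.save('w0.npy',d);print(np.round(ci['pose'],3).tolist())"
```

```text
time_s: 1.03
tcp_pos: [0.3144, -0.3839, 0.2332]
eef_rot: [179.7, -0.2, 178.0]
contact_force: [1.4, -0.5, -0.2]
gripper_width: 0.0437
time_s: 1.45
tcp_pos: [0.4371, -0.2563, 0.1734]
eef_rot: [179.9, 0.3, 178.0]
contact_force: [-0.1, -0.3, 0.6]
gripper_width: 0.0441
time_s: 1.62
tcp_pos: [0.4399, -0.2517, 0.1707]
eef_rot: [179.8, 0.1, 178.4]
contact_force: [-0.4, 0.0, 0.1]
gripper_width: 0.0437
time_s 1.6167
tcp_pos [ 0.4399 -0.2517  0.1707]
eef_rot [1.798487e+02 1.308000e-01 1.783697e+02]
contact_force [-0.4123  0.0268  0.0583]
moment [-0.058   0.0496  0.0061]
gripper_width 0.0437
[[0.028, 0.968, 0.25, 0.374], [1.0, -0.028, -0.004, -0.25], [0.003, 0.25, -0.968, 0.317], [0.0, 0.0, 0.0, 1.0]]
```

View pics/w0.png

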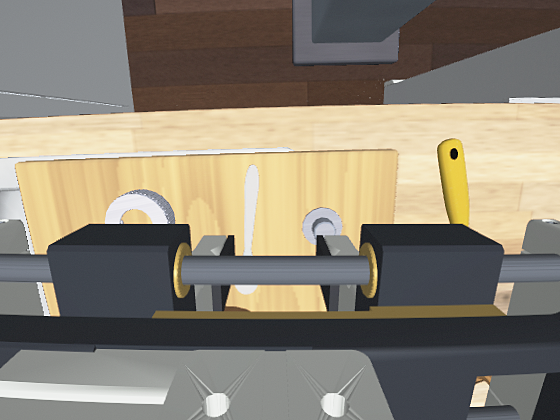

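Wrist view: the lid is at (322,226) and part of the ring at (140,207). Next I'll localize both from wrist depth.

```bash
cat > wl.py <<'E'
from h import *
def wl(items,save=None):
    im,d,ci=cap('wrist',save); P=cloud(ci,d)
    for nm,c,rad,z0,z1 in items:
        Z=P[...,2]; m=(np.hypot(P[...,0]-c[0],P[...,1]-c[1])<rad)&(Z>z0)&(Z<z1); q=P[m]
        if len(q)<8: print(nm,'few',len(q)); continue
        cc,R=cv2.minEnclosingCircle(q[:,:2].astype(np.float32)); print(nm,len(q),'med',np.round(np.median(q,0),4),'circ',np.round(cc,4),round(R,4))
    return im,d,ci,P
E
python3 -c "
from wl import *
wl([('lid',(.468,-.208),.02,.046,.056),('flange',(.468,-.208),.025,.03,.039),('ring',(.459,-.38),.035,.042,.05)])"
```

```text
lid 282 med [ 0.466  -0.2078  0.0502] circ [ 0.4688 -0.2075] 0.0104
flange 691 med [ 0.4624 -0.2122  0.0344] circ [ 0.4692 -0.2073] 0.0197
ring 1142 med [ 0.4427 -0.3779  0.0453] circ [ 0.4549 -0.3802] 0.0295
```

```bash

python3 -m inch '[{"x":-0.4,"y":0.6,"z":0.8,"yaw":-0.1},{"x":-0.4,"y":0.6,"z":0.8,"yaw":-0.1},{"x":-0.3,"y":0.6,"z":0.8,"yaw":-0.1},{"x":0,"y":0,"z":0.5,"yaw":-0.1},{"x":0,"y":0,"z":0,"yaw":0}]'
```

```text
time_s: 2.13
tcp_pos: [0.4688, -0.2121, 0.1005]
eef_rot: [180.0, 0.6, 179.5]
contact_force: [-0.5, 0.6, 0.3]
gripper_width: 0.0439
```

```bash

python3 -m inch '[{"x":0,"y":0.18,"z":0.6,"yaw":0},{"x":0,"y":0,"z":0.6,"yaw":0},{"x":0,"y":0,"z":0.3,"yaw":0},{"x":0,"y":0,"z":0,"yaw":0},{"x":0,"y":0,"z":0,"yaw":0}]'
```

```text
time_s: 2.55
tcp_pos: [0.4691, -0.2123, 0.0661]
eef_rot: [-180.0, 0.9, 179.1]
contact_force: [-0.6, -1.0, 0.0]
gripper_width: 0.0437
```

```bash

python3 -m inch '[{"x":0,"y":0.25,"z":0.3,"yaw":0},{"x":0,"y":0.2,"z":0.3,"yaw":0},{"x":0,"y":0,"z":0.2,"yaw":0},{"x":0,"y":0,"z":0,"yaw":0}]'
```

```text
time_s: 2.88
tcp_pos: [0.4709, -0.2013, 0.0474]
eef_rot: [-179.9, 1.2, 179.0]
contact_force: [-0.2, -0.3, -1.2]
gripper_width: 0.0438
```

```bash

python3 -m inch '[{"x":0.05,"y":-0.25,"z":-0.05,"yaw":0},{"x":0,"y":0,"z":0,"yaw":0},{"x":0,"y":0,"z":0,"yaw":0}]'; python3 -c "
from h import *
st()"
python3 -m inch '[{"x":0,"y":0,"z":0,"yaw":0},{"x":0,"y":0,"z":0,"yaw":0},{"x":0,"y":0,"z":0,"yaw":0}]'
```

```text
time_s: 3.13
tcp_pos: [0.4696, -0.2076, 0.0486]
eef_rot: [-179.9, 1.1, 179.1]
contact_force: [0.7, 0.4, -0.0]
gripper_width: 0.0437
time_s 3.1333
tcp_pos [ 0.4696 -0.2076  0.0486]
eef_rot [-179.9357    1.1393  179.0909]
contact_force [ 0.6573  0.353  -0.0101]
moment [-0.0617  0.0143  0.0286]
gripper_width 0.0437
time_s: 3.38
tcp_pos: [0.4699, -0.2081, 0.0491]
eef_rot: [-179.9, 1.2, 179.1]
contact_force: [-0.5, 0.5, 0.5]
gripper_width: 0.0439
```

```bash

python3 -m inch '[{"x":0,"y":0,"z":0,"yaw":0},{"x":0,"y":0,"z":0,"yaw":0},{"x":0,"y":0,"z":0,"yaw":0},{"x":0,"y":0,"z":0,"yaw":0},{"x":0,"y":0,"z":0,"yaw":0}]' -1 15
python3 -m inch '[{"x":0,"y":0,"z":-0.5,"yaw":0},{"x":0,"y":0,"z":-1,"yaw":0},{"x":0,"y":0,"z":-1,"yaw":0},{"x":0,"y":0,"z":-1,"yaw":0},{"x":0,"y":0,"z":-1,"yaw":0}]'
python3 -m inch '[{"x":0,"y":0,"z":-1,"yaw":0},{"x":0,"y":0,"z":-0.5,"yaw":0},{"x":0,"y":0,"z":0,"yaw":0}]'
```

```text
time_s: 3.8
tcp_pos: [0.4701, -0.208, 0.0494]
eef_rot: [-179.9, 1.2, 179.1]
contact_force: [0.6, 0.1, -0.1]
gripper_width: 0.0203
time_s: 4.22
tcp_pos: [0.4628, -0.2071, 0.1592]
eef_rot: [180.0, 0.4, 179.0]
contact_force: [0.1, 0.0, -1.5]
gripper_width: 0.0202
time_s: 4.47
tcp_pos: [0.4642, -0.2075, 0.2038]
eef_rot: [-180.0, 0.8, 179.0]
contact_force: [0.2, 0.3, -0.9]
gripper_width: 0.0202
```

```bash

python3 -m inch '[{"x":-0.6,"y":-0.4,"z":-0.2,"yaw":0},{"x":-1,"y":-0.6,"z":-0.2,"yaw":0},{"x":-1,"y":-0.6,"z":-0.2,"yaw":0},{"x":-1,"y":-0.6,"z":-0.2,"yaw":0},{"x":-1,"y":-0.6,"z":-0.2,"yaw":0}]'
python3 -m inch '[{"x":-1,"y":-0.6,"z":-0.2,"yaw":0},{"x":-0.5,"y":-0.3,"z":0,"yaw":0},{"x":0,"y":0,"z":0,"yaw":0},{"x":0,"y":0,"z":0,"yaw":0}]'
python3 -c "
from wl import *
st()
im,d,ci,P=wl([('mouth',(.607,-.3066),.024,.134,.146)],'w1');np.savez('w1',P=P,im=im)"
```

```text
time_s: 4.88
tcp_pos: [0.5759, -0.2786, 0.2289]
eef_rot: [179.8, 0.7, 179.1]
contact_force: [-0.1, 0.9, -0.3]
gripper_width: 0.0204
time_s: 5.22
tcp_pos: [0.6174, -0.3053, 0.2269]
eef_rot: [179.7, 0.4, 179.0]
contact_force: [-0.4, -0.4, -0.9]
gripper_width: 0.0197
time_s 5.2167
tcp_pos [ 0.6174 -0.3053  0.2269]
eef_rot [179.7418   0.3638 179.0167]
contact_force [-0.3785 -0.396  -0.9387]
moment [ 0.0087  0.0438 -0.0005]
gripper_width 0.0197
mouth 678 med [ 0.5999 -0.3066  0.1381] circ [ 0.6074 -0.3064] 0.0202
```

View pics/w1.png

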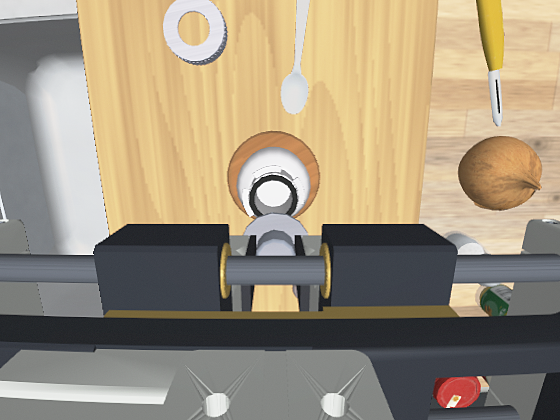

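The seal ring is at (273,195) and the held lid at (273,232). I'll fit both circles in the same view.

```bash
cat > seal.py <<'E'
from h import *
from scipy.optimize import least_squares
def fit(p):
    f=lambda c:np.hypot(p[:,0]-c[0],p[:,1]-c[1])-c[2]
    s=least_squares(f,[*p.mean(0)[:2],.018],loss='soft_l1',f_scale=.0005); return s.x,np.sqrt(np.mean(s.fun**2)) 
im,d,ci=cap('wrist'); P=cloud(ci,d); Z=P[...,2]; s=r.get_state(); print(np.round(s['tcp_pos'],4),np.round(s['eef_rot'],2))
C=np.array([.6074,-.3064]); R=np.hypot(P[...,0]-C[0],P[...,1]-C[1])
g=im.max(2)
blk=((g<70)&(R<.028)&(Z<.15)&(Z>.13)).astype(np.uint8)
print('black',blk.sum())
# inner and outer borders along radial rays
o=[];i=[]
v,u=np.nonzero(blk); q=plane(ci,np.c_[u,v],.1395)
a=np.arctan2(q[:,1]-C[1],q[:,0]-C[0]); rr=np.hypot(*(q[:,:2]-C).T)
for k in np.arange(-np.pi,np.pi,.1):
    m=abs(a-k)<.05
    if m.sum()>3: o.append(q[m][rr[m].argmax()]);i.append(q[m][rr[m].argmin()])
for n,x in(('outer',o),('inner',i)):
    if len(x)>4: c,e=fit(np.array(x)); print(n,len(x),np.round(c,4),round(e,5))
t=s['tcp_pos']
zf=t[2]-.0494+.0355
m=(np.hypot(P[...,0]-t[0],P[...,1]-t[1])<.024)&(abs(Z-zf)<.004); q=P[m]
print('flange',len(q), np.round(q.mean(0),4)); c,R=cv2.minEnclosingCircle(q[:,:2].astype(np.float32)); print(np.round(c,4),R)
h=cv2.convexHull(q[:,:2].astype(np.float32))[:,0]; h=h[h[:,0]<t[0]]; print('hull',[np.round(x,4) for x in fit(h)])
E
python3 seal.py
```

```text
[ 0.6166 -0.3047  0.2272] [179.73   0.35 179.04]
black 496
outer 48 [ 0.6066 -0.3061  0.0184] 0.00025
inner 48 [ 0.6066 -0.3061  0.0151] 0.0002
flange 1182 [ 0.6044 -0.3048  0.212 ]
[ 0.6092 -0.3046] 0.0177552942186594
hull [array([ 0.6149, -0.3049,  0.0183]), np.float64(0.0023)]
```

```bash

python3 -m inch '[{"x":0.2,"y":-0.05,"z":0.5,"yaw":0},{"x":0.14,"y":0,"z":0.6,"yaw":0},{"x":0,"y":0,"z":0.6,"yaw":0},{"x":0,"y":0,"z":0.2,"yaw":0},{"x":0,"y":0,"z":0,"yaw":0}]'
```

```text
time_s: 5.73
tcp_pos: [0.6048, -0.3029, 0.1792]
eef_rot: [179.7, 0.4, 179.1]
contact_force: [0.3, -0.0, -0.3]
gripper_width: 0.02
```

```bash

python3 -m inch '[{"x":-0.12,"y":-0.12,"z":0.1,"yaw":0},{"x":0,"y":0,"z":0,"yaw":0},{"x":0,"y":0,"z":0,"yaw":0}]'
```

```text
time_s: 5.98
tcp_pos: [0.6079, -0.3056, 0.1788]
eef_rot: [179.8, 0.5, 179.2]
contact_force: [-0.5, -1.0, 0.7]
gripper_width: 0.0202
```

```bash

python3 -m inch '[{"x":0,"y":-0.02,"z":0.2,"yaw":0},{"x":0,"y":0,"z":0.2,"yaw":0},{"x":0,"y":0,"z":0.15,"yaw":0},{"x":0,"y":0,"z":0,"yaw":0}]'
```

```text
time_s: 6.32
tcp_pos: [0.6092, -0.3065, 0.1658]
eef_rot: [179.8, 0.7, 179.2]
contact_force: [-0.6, 0.2, -0.4]
gripper_width: 0.0201
```

```bash

python3 -m inch '[{"x":0.06,"y":0.03,"z":0.1,"yaw":0},{"x":0,"y":0,"z":0.1,"yaw":0},{"x":0,"y":0,"z":0,"yaw":0}]'
python3 -m inch '[{"x":0,"y":0,"z":0.08,"yaw":0},{"x":0,"y":0,"z":0,"yaw":0}]'
```

```text
time_s: 6.57
tcp_pos: [0.6075, -0.3056, 0.1598]
eef_rot: [179.8, 0.7, 179.2]
contact_force: [-0.4, 0.2, 0.1]
gripper_width: 0.02
time_s: 6.73
tcp_pos: [0.6075, -0.3056, 0.1576]
eef_rot: [179.8, 0.7, 179.2]
contact_force: [-0.2, 0.1, 0.1]
gripper_width: 0.0201
```

```bash

python3 -m inch '[{"x":0,"y":0,"z":0.06,"yaw":0},{"x":0,"y":0,"z":0,"yaw":0}]'
python3 -m inch '[{"x":0,"y":0,"z":0.04,"yaw":0},{"x":0,"y":0,"z":0,"yaw":0}]'
```

```text
time_s: 6.9
tcp_pos: [0.6078, -0.3057, 0.1563]
eef_rot: [179.8, 0.7, 179.2]
contact_force: [-0.5, 0.5, 0.7]
gripper_width: 0.0201
time_s: 7.07
tcp_pos: [0.6079, -0.3058, 0.1561]
eef_rot: [179.8, 0.7, 179.2]
contact_force: [-1.3, 0.1, 2.6]
gripper_width: 0.0201
```

```bash

python3 -m inch '[{"x":0,"y":0,"z":0,"yaw":0},{"x":0,"y":0,"z":0,"yaw":0},{"x":0,"y":0,"z":0,"yaw":0},{"x":0,"y":0,"z":0,"yaw":0}]' 0 15
python3 -m inch '[{"x":0,"y":0,"z":-0.3,"yaw":0},{"x":0,"y":0,"z":-0.6,"yaw":0},{"x":0,"y":0,"z":-1,"yaw":0},{"x":0,"y":0,"z":-1,"yaw":0},{"x":0,"y":0,"z":-0.6,"yaw":0}]'
python3 -m inch '[{"x":0,"y":0,"z":0,"yaw":0},{"x":0,"y":0,"z":0,"yaw":0}]' 0.9
python3 -c "
from wl import *
st()
im,d,ci,P=wl([('knobtop',(.607,-.3062),.024,.154,.164),('lidflange',(.607,-.3062),.024,.138,.147),('ring',(.4594,-.38),.035,.042,.05)],'w2')
im,d,ci=cap('top'); 
P=cloud(ci,d)
for nm,z0,z1 in(('knob',.152,.164),('fl',.137,.148)):
    m=(np.hypot(P[...,0]-.607,P[...,1]+.306)<.024)&(P[...,2]>z0)&(P[...,2]<z1); q=P[m]; print(nm,len(q),np.round(np.median(q,0),4) if len(q) else '')
"
```

```text
time_s: 7.4
tcp_pos: [0.6082, -0.3058, 0.1563]
eef_rot: [179.9, 0.8, 179.2]
contact_force: [-1.0, 0.4, -1.3]
gripper_width: 0.0407
time_s: 7.82
tcp_pos: [0.6046, -0.3055, 0.2431]
eef_rot: [179.7, 0.3, 179.2]
contact_force: [0.8, -0.7, 0.2]
gripper_width: 0.0437
time_s: 7.98
tcp_pos: [0.6062, -0.3062, 0.2488]
eef_rot: [179.8, 0.7, 179.2]
contact_force: [-0.2, -0.6, -0.5]
gripper_width: 0.0521
time_s 7.9833
tcp_pos [ 0.6062 -0.3062  0.2488]
eef_rot [179.8407   0.6564 179.216 ]
contact_force [-0.2304 -0.6079 -0.4989]
moment [ 0.0207  0.0783 -0.0403]
gripper_width 0.0521
knobtop 498 med [ 0.6064 -0.3058  0.157 ] circ [ 0.6071 -0.3059] 0.0104
lidflange 1039 med [ 0.6027 -0.306   0.1413] circ [ 0.6074 -0.3058] 0.0197
ring 2033 med [ 0.4589 -0.3802  0.0454] circ [ 0.4596 -0.3805] 0.0307
knob 0 
fl 0
```

```bash
python3 -c "
import cv2
a=cv2.imread('pics/w2.png')[0:260,110:400]; cv2.imwrite('pics/w2c.png',cv2.resize(a,None,fx=2.3,fy=2.3,interpolation=2))"
```

```text
(no output)
```

View pics/w2c.png

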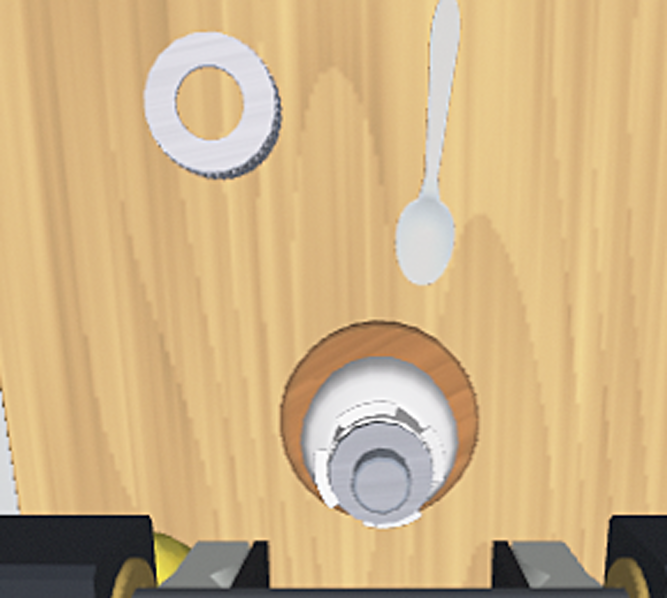

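The lid sits level on the mouth (knob top centred at 0.607,-0.306), with rib gaps visible round it. The ring is at (0.4597,-0.3803).

```bash
python3 -c "
from h import *
print(r.get_state()['joints'])"
python3 -m inch '[{"x":0.6,"y":-0.3,"z":0,"yaw":0},{"x":1,"y":-0.5,"z":0.3,"yaw":0},{"x":1,"y":-0.5,"z":0.6,"yaw":0},{"x":1,"y":-0.5,"z":0.8,"yaw":0},{"x":1,"y":-0.5,"z":0.8,"yaw":0}]' 1
python3 -m inch '[{"x":0.9,"y":-0.5,"z":0.8,"yaw":0},{"x":0.2,"y":-0.1,"z":0.5,"yaw":0},{"x":0,"y":0,"z":0,"yaw":0},{"x":0,"y":0,"z":0,"yaw":0}]'
python3 -c "
from h import *
print(r.get_state()['joints'])"
```

```text
[-10.54724668  20.31226504   1.80675251  -0.27765021 -70.93220565
 -80.14624681]
time_s: 8.5
tcp_pos: [0.4897, -0.3619, 0.1806]
eef_rot: [179.9, 0.6, 179.6]
contact_force: [0.6, -0.5, 0.0]
gripper_width: 0.0867
time_s: 8.83
tcp_pos: [0.4494, -0.3768, 0.1391]
eef_rot: [179.5, -0.1, 179.2]
contact_force: [-0.6, -0.2, 0.2]
gripper_width: 0.0877
[-21.17749668  17.21510428 -17.77606679  -0.53325635 -55.26440527
 -69.28220454]
```

```bash

python3 -m inch '[{"x":-0.3,"y":-0.1,"z":0.6,"yaw":0},{"x":-0.15,"y":-0.05,"z":0.6,"yaw":0},{"x":0,"y":0,"z":0.5,"yaw":0},{"x":0,"y":0,"z":0.2,"yaw":0},{"x":0,"y":0,"z":0,"yaw":0}]'
```

```text
time_s: 9.25
tcp_pos: [0.4649, -0.3806, 0.0931]
eef_rot: [179.6, 0.1, 179.4]
contact_force: [-0.2, 0.3, -0.5]
gripper_width: 0.0877
```

```bash

python3 -m inch '[{"x":0.2,"y":0,"z":0.4,"yaw":0},{"x":0,"y":0,"z":0.5,"yaw":0},{"x":0,"y":0,"z":0.3,"yaw":0},{"x":0,"y":0,"z":0,"yaw":0},{"x":0,"y":0,"z":0,"yaw":0}]'
```

```text
time_s: 9.67
tcp_pos: [0.4619, -0.3803, 0.0641]
eef_rot: [179.8, 0.3, 179.5]
contact_force: [0.0, 0.4, 0.6]
gripper_width: 0.0877
```

```bash

python3 -m inch '[{"x":0.1,"y":0,"z":0.3,"yaw":0},{"x":0.05,"y":0,"z":0.3,"yaw":0},{"x":0,"y":0,"z":0.25,"yaw":0},{"x":0,"y":0,"z":0.1,"yaw":0},{"x":0,"y":0,"z":0,"yaw":0}]'
```

```text
time_s: 10.08
tcp_pos: [0.4585, -0.3806, 0.0397]
eef_rot: [179.8, 0.5, 179.5]
contact_force: [-0.9, 0.1, -1.1]
gripper_width: 0.088
```

```bash

python3 -m inch '[{"x":-0.05,"y":0,"z":0.04,"yaw":0},{"x":0,"y":0,"z":0,"yaw":0},{"x":0,"y":0,"z":0,"yaw":0}]'
python3 -m inch '[{"x":0,"y":0,"z":0,"yaw":0},{"x":0,"y":0,"z":0,"yaw":0},{"x":0,"y":0,"z":0,"yaw":0},{"x":0,"y":0,"z":0,"yaw":0},{"x":0,"y":0,"z":0,"yaw":0}]' -1 20
```

```text
time_s: 10.33
tcp_pos: [0.4599, -0.3807, 0.0384]
eef_rot: [179.8, 0.4, 179.5]
contact_force: [0.6, -0.2, 0.2]
gripper_width: 0.0873
time_s: 10.75
tcp_pos: [0.4605, -0.381, 0.0393]
eef_rot: [179.9, 0.5, 179.5]
contact_force: [-0.4, 0.1, -0.9]
gripper_width: 0.0598
```

```bash

python3 -m inch '[{"x":0,"y":0,"z":-0.5,"yaw":0},{"x":0,"y":0,"z":-1,"yaw":0},{"x":0,"y":0,"z":-1,"yaw":0},{"x":0,"y":0,"z":-1,"yaw":0},{"x":0,"y":0,"z":-1,"yaw":0}]'
python3 -m inch '[{"x":-0.5,"y":0.3,"z":-1,"yaw":0},{"x":-1,"y":0.5,"z":-0.8,"yaw":0},{"x":-1,"y":0.5,"z":-0.6,"yaw":0},{"x":-1,"y":0.5,"z":-0.3,"yaw":0},{"x":-1,"y":0.5,"z":0,"yaw":0}]'
python3 -m inch '[{"x":-0.8,"y":0.4,"z":0,"yaw":0},{"x":-0.4,"y":0.2,"z":0,"yaw":0},{"x":0,"y":0,"z":0,"yaw":0},{"x":0,"y":0,"z":0,"yaw":0}]'
```

```text
time_s: 11.17
tcp_pos: [0.4552, -0.379, 0.1487]
eef_rot: [179.5, -0.2, 179.5]
contact_force: [-0.5, -0.3, -0.3]
gripper_width: 0.0595
time_s: 11.58
tcp_pos: [0.5688, -0.3244, 0.2284]
eef_rot: [179.7, 0.3, 179.1]
contact_force: [0.3, -0.7, -0.8]
gripper_width: 0.0597
time_s: 11.92
tcp_pos: [0.6048, -0.3061, 0.229]
eef_rot: [179.7, 0.4, 179.3]
contact_force: [-0.7, -0.2, 0.8]
gripper_width: 0.0594
```

```bash
python3 -c "
from wl import *
s=r.get_state();t=s['tcp_pos'];print(np.round(t,4))
im,d,ci,P=wl([('ringtop',t[:2],.04,t[2]+.001,t[2]+.012)],'w3')
m=(np.hypot(P[...,0]-t[0],P[...,1]-t[1])<.032)&(abs(P[...,2]-t[2]-.006)<.006);q=P[m]
print(np.round(np.percentile(q,[1,50,99],axis=0),4))
y=q[:,1];b=q[:,0].argmin();print('front',np.round(q[b],4))
print('plane',np.round(np.linalg.lstsq(np.c_[q[:,:2]-t[:2],np.ones(len(q))],q[:,2],rcond=None)[0],4))
"
```

```text
[ 0.6048 -0.3061  0.229 ]
ringtop 6645 med [ 0.5935 -0.3061  0.235 ] circ [ 0.5947 -0.306 ] 0.0387
[[ 0.5739 -0.3351  0.2301]
 [ 0.5919 -0.3061  0.235 ]
 [ 0.6298 -0.2772  0.2366]]
front [ 0.5728 -0.307   0.2311]
plane [0.0088 0.0044 0.2349]
```

```bash

python3 -m inch '[{"x":-0.1,"y":0,"z":0.4,"yaw":0},{"x":0,"y":0,"z":0.6,"yaw":0},{"x":0,"y":0,"z":0.5,"yaw":0},{"x":0,"y":0,"z":0.2,"yaw":0},{"x":0,"y":0,"z":0,"yaw":0}]'
```

```text
time_s: 12.38
tcp_pos: [0.6033, -0.3084, 0.1829]
eef_rot: [179.6, 0.3, 179.1]
contact_force: [-0.6, 0.0, -0.8]
gripper_width: 0.0596
```

```bash

python3 -m inch '[{"x":-0.19,"y":0.1,"z":0.1,"yaw":0},{"x":0,"y":0,"z":0.1,"yaw":0},{"x":0,"y":0,"z":0,"yaw":0},{"x":0,"y":0,"z":0,"yaw":0}]'
```

```text
time_s: 12.72
tcp_pos: [0.6078, -0.3069, 0.1781]
eef_rot: [179.6, 0.3, 179.0]
contact_force: [0.2, 0.1, -0.3]
gripper_width: 0.0595
```

```bash

python3 -m inch '[{"x":0,"y":0.04,"z":0.25,"yaw":0},{"x":0,"y":0,"z":0.25,"yaw":0},{"x":0,"y":0,"z":0.15,"yaw":0},{"x":0,"y":0,"z":0,"yaw":0},{"x":0,"y":0,"z":0,"yaw":0}]'
```

```text
time_s: 13.13
tcp_pos: [0.6085, -0.3056, 0.1612]
eef_rot: [179.7, 0.4, 179.0]
contact_force: [0.5, -1.1, -0.9]
gripper_width: 0.0597
```

```bash

python3 -m inch '[{"x":0.02,"y":-0.02,"z":0.15,"yaw":0},{"x":0,"y":0,"z":0.15,"yaw":0},{"x":0,"y":0,"z":0,"yaw":0}]'
python3 -m inch '[{"x":0,"y":0,"z":0.12,"yaw":0},{"x":0,"y":0,"z":0,"yaw":0}]'
```

```text
time_s: 13.38
tcp_pos: [0.6081, -0.3061, 0.1531]
eef_rot: [179.7, 0.5, 179.0]
contact_force: [-0.4, 0.4, -1.5]
gripper_width: 0.0595
time_s: 13.55
tcp_pos: [0.608, -0.3061, 0.1497]
eef_rot: [179.7, 0.4, 179.0]
contact_force: [-0.9, 0.5, -0.8]
gripper_width: 0.0596
```

```bash

python3 -m inch '[{"x":0,"y":0,"z":0.1,"yaw":0},{"x":0,"y":0,"z":0,"yaw":0}]'
python3 -m inch '[{"x":0,"y":0,"z":0.08,"yaw":0},{"x":0,"y":0,"z":0,"yaw":0}]'
python3 -m inch '[{"x":0,"y":0,"z":0.06,"yaw":0},{"x":0,"y":0,"z":0,"yaw":0}]'
```

```text
time_s: 13.72
tcp_pos: [0.6081, -0.3061, 0.1469]
eef_rot: [179.7, 0.4, 179.0]
contact_force: [0.2, 0.3, -1.4]
gripper_width: 0.0595
time_s: 13.88
tcp_pos: [0.6082, -0.3062, 0.1448]
eef_rot: [179.7, 0.5, 179.0]
contact_force: [-1.2, -0.2, -1.8]
gripper_width: 0.0597
time_s: 14.05
tcp_pos: [0.6083, -0.3062, 0.1433]
eef_rot: [179.7, 0.5, 179.0]
contact_force: [0.4, 0.6, -1.1]
gripper_width: 0.0596
```

```bash

python3 -m inch '[{"x":0,"y":0,"z":0.05,"yaw":0},{"x":0,"y":0,"z":0,"yaw":0}]'
python3 -m inch '[{"x":0,"y":0,"z":0.05,"yaw":0},{"x":0,"y":0,"z":0,"yaw":0}]'
```

```text
time_s: 14.22
tcp_pos: [0.6087, -0.3064, 0.1433]
eef_rot: [179.7, 0.5, 179.0]
contact_force: [0.7, -0.4, -0.1]
gripper_width: 0.0596
time_s: 14.38
tcp_pos: [0.6091, -0.3065, 0.1432]
eef_rot: [179.8, 0.6, 179.1]
contact_force: [0.3, 0.1, -0.9]
gripper_width: 0.0596
```

```bash

python3 -m inch '[{"x":0.03,"y":0,"z":0.05,"yaw":-0.5}]'
python3 -m inch '[{"x":0,"y":0,"z":0.08,"yaw":-0.8}]'
```

```text
time_s: 14.47
tcp_pos: [0.609, -0.3067, 0.143]
eef_rot: [179.8, 0.7, -178.9]
contact_force: [-0.8, 2.8, 11.9]
gripper_width: 0.0594
time_s: 14.55
tcp_pos: [0.6097, -0.3072, 0.1431]
eef_rot: [179.9, 0.8, -175.7]
contact_force: [-5.2, 4.3, 19.0]
gripper_width: 0.0596
```

```bash

python3 -m inch '[{"x":0.05,"y":0.04,"z":0.02,"yaw":-0.8},{"x":0.03,"y":0.02,"z":0.02,"yaw":-0.8}]'
python3 -m inch '[{"x":0.02,"y":0,"z":0.02,"yaw":-0.8},{"x":0,"y":0,"z":0.02,"yaw":-0.8}]'
```

```text
time_s: 14.72
tcp_pos: [0.6089, -0.3061, 0.1441]
eef_rot: [-179.9, 1.0, -168.9]
contact_force: [0.6, 1.0, 0.9]
gripper_width: 0.0598
time_s: 14.88
tcp_pos: [0.6098, -0.3059, 0.1444]
eef_rot: [-179.7, 1.2, -162.2]
contact_force: [0.0, 3.2, 4.2]
gripper_width: 0.0593
```

```bash

python3 -m inch '[{"x":0.05,"y":0,"z":0.02,"yaw":-0.8},{"x":0.02,"y":0,"z":0.03,"yaw":-0.8}]'
python3 -m inch '[{"x":0.02,"y":0,"z":0.03,"yaw":-0.8},{"x":0.02,"y":0,"z":0.03,"yaw":-0.8}]'
```

```text
time_s: 15.05
tcp_pos: [0.61, -0.3057, 0.145]
eef_rot: [-179.4, 1.4, -155.4]
contact_force: [-0.4, 4.7, 5.7]
gripper_width: 0.0595
time_s: 15.22
tcp_pos: [0.6103, -0.3051, 0.1454]
eef_rot: [-179.2, 1.5, -148.7]
contact_force: [-2.1, 5.0, 7.4]
gripper_width: 0.0595
```

```bash

python3 -m inch '[{"x":0.09,"y":0,"z":0.02,"yaw":-0.8},{"x":0.03,"y":0,"z":0.03,"yaw":-0.8}]'
python3 -m inch '[{"x":0.02,"y":0,"z":0.04,"yaw":-0.7}]'
```

```text
time_s: 15.38
tcp_pos: [0.6098, -0.3054, 0.1459]
eef_rot: [-178.9, 1.6, -141.9]
contact_force: [-0.8, 4.6, 3.1]
gripper_width: 0.0596
time_s: 15.47
tcp_pos: [0.6096, -0.3051, 0.1454]
eef_rot: [-178.8, 1.6, -138.9]
contact_force: [-0.6, 1.3, 0.6]
gripper_width: 0.0597
```

```bash

python3 -m inch '[{"x":0.04,"y":0,"z":0.05,"yaw":-0.8}]'
python3 -m inch '[{"x":0.02,"y":0,"z":0.06,"yaw":-0.4}]'
```

```text
time_s: 15.55
tcp_pos: [0.609, -0.3054, 0.1442]
eef_rot: [-178.7, 1.5, -135.6]
contact_force: [-0.4, 0.0, -0.1]
gripper_width: 0.0597
time_s: 15.63
tcp_pos: [0.6087, -0.3055, 0.1426]
eef_rot: [-178.7, 1.5, -133.8]
contact_force: [-0.0, 0.3, -1.4]
gripper_width: 0.0599
```

```bash

python3 -m inch '[{"x":0.02,"y":0,"z":0.08,"yaw":-0.4},{"x":0,"y":0,"z":0.05,"yaw":0}]'
python3 -m inch '[{"x":0,"y":0,"z":0.05,"yaw":0},{"x":0,"y":0,"z":0,"yaw":0}]'
```

```text
time_s: 15.8
tcp_pos: [0.6083, -0.3056, 0.1388]
eef_rot: [-178.6, 1.5, -132.0]
contact_force: [0.0, 0.2, -1.6]
gripper_width: 0.0594
time_s: 15.97
tcp_pos: [0.6083, -0.3057, 0.1379]
eef_rot: [-178.6, 1.5, -132.1]
contact_force: [-2.2, 2.4, 4.1]
gripper_width: 0.06
```

```bash

python3 -m inch '[{"x":0,"y":0,"z":-0.01,"yaw":0},{"x":0,"y":0,"z":0,"yaw":0}]' -1 40
python3 -c "
from h import *
st();print(np.round(r.get_state()['joints'],1))"
python3 -m inch '[{"x":0,"y":0,"z":0,"yaw":0.7},{"x":0,"y":0,"z":0,"yaw":0.7},{"x":0,"y":0,"z":0,"yaw":0.7}]'
python3 -c "
from h import *
st()"
```

```text
time_s: 16.13
tcp_pos: [0.6084, -0.3057, 0.1386]
eef_rot: [-178.6, 1.5, -132.2]
contact_force: [-0.0, -0.2, 0.9]
gripper_width: 0.059
time_s 16.1333
tcp_pos [ 0.6084 -0.3057  0.1386]
eef_rot [-178.6138    1.4651 -132.175 ]
contact_force [-0.0068 -0.2466  0.9056]
moment [0.0969 0.3888 0.0189]
gripper_width 0.059
[-10.6  24.2  -7.   -0.6 -56.8 -31.2]
time_s: 16.38
tcp_pos: [0.6083, -0.3061, 0.1385]
eef_rot: [-178.8, 1.6, -140.9]
contact_force: [-1.3, -0.6, 2.3]
gripper_width: 0.0595
time_s 16.3833
tcp_pos [ 0.6083 -0.3061  0.1385]
eef_rot [-178.8357    1.6449 -140.8867]
contact_force [-1.2973 -0.6413  2.2519]
moment [0.1746 0.4848 0.0035]
gripper_width 0.0595
```

```bash

for i in 1 2; do :; done
python3 -m inch '[{"x":0,"y":0,"z":0,"yaw":0.7},{"x":0,"y":0,"z":0,"yaw":0.7},{"x":0,"y":0,"z":0,"yaw":0.7}]'
python3 -c "
from h import *
print(r.get_state()['moment'])"
python3 -m inch '[{"x":0,"y":0,"z":0,"yaw":0.7},{"x":0,"y":0,"z":0,"yaw":0.7}]'
python3 -c "
from h import *
print(r.get_state()['moment'])"
```

```text
time_s: 16.63
tcp_pos: [0.6081, -0.3063, 0.1384]
eef_rot: [-179.1, 1.8, -149.8]
contact_force: [-0.9, 0.2, 1.5]
gripper_width: 0.0589
[0.20193321 0.47252505 0.02473542]
time_s: 16.8
tcp_pos: [0.608, -0.3065, 0.1383]
eef_rot: [-179.3, 1.8, -155.8]
contact_force: [-0.3, -0.2, 0.6]
gripper_width: 0.0589
[0.15840232 0.24784037 0.06253084]
```

```bash

python3 -m inch '[{"x":0,"y":0,"z":0,"yaw":0.7},{"x":0,"y":0,"z":0,"yaw":0.5}]'
python3 -c "
from h import *
print(r.get_state()['moment'])"
python3 -m inch '[{"x":0,"y":0,"z":0,"yaw":0.5},{"x":0,"y":0,"z":0,"yaw":0.5}]'
python3 -c "
from h import *
print(r.get_state()['moment'])"
```

```text
time_s: 16.97
tcp_pos: [0.6082, -0.3065, 0.138]
eef_rot: [-179.5, 1.9, -160.9]
contact_force: [-0.2, 0.6, 1.5]
gripper_width: 0.0589
[0.07129633 0.22875568 0.08188585]
time_s: 17.13
tcp_pos: [0.6083, -0.3067, 0.1378]
eef_rot: [-179.6, 2.0, -165.2]
contact_force: [-0.7, 0.5, 1.4]
gripper_width: 0.0594
[0.07761342 0.33547658 0.11275222]
```

```bash

python3 -m inch '[{"x":0,"y":0,"z":0,"yaw":0.5},{"x":0,"y":0,"z":0,"yaw":0.5}]'
python3 -c "
from h import *
print(r.get_state()['moment'])"
python3 -m inch '[{"x":0,"y":0,"z":0,"yaw":0.5}]'
python3 -c "
from h import *
print(r.get_state()['moment'])"
```

```text
time_s: 17.3
tcp_pos: [0.6084, -0.3068, 0.1376]
eef_rot: [-179.7, 2.0, -169.5]
contact_force: [0.8, 0.0, 1.2]
gripper_width: 0.0593
[0.23281767 0.3090695  0.20202356]
time_s: 17.38
tcp_pos: [0.6084, -0.3067, 0.1375]
eef_rot: [-179.8, 2.0, -171.6]
contact_force: [-0.5, 1.0, 0.9]
gripper_width: 0.0589
[0.29718144 0.24402388 0.14084922]
```

```bash

python3 -m inch '[{"x":0,"y":0,"z":0,"yaw":0.5}]'
python3 -c "
from h import *
print(r.get_state()['moment'])"
python3 -m inch '[{"x":0,"y":0,"z":0,"yaw":0.5}]'
python3 -c "
from h import *
print(r.get_state()['moment'])"
python3 -m inch '[{"x":0,"y":0,"z":0,"yaw":0.5}]'
python3 -c "
from h import *
print(r.get_state()['moment'])"
```

```text
time_s: 17.47
tcp_pos: [0.6085, -0.3067, 0.1374]
eef_rot: [-179.9, 2.0, -173.7]
contact_force: [-0.2, 0.7, 1.0]
gripper_width: 0.0594
[0.44093239 0.32003505 0.13596353]
time_s: 17.55
tcp_pos: [0.6086, -0.3066, 0.1373]
eef_rot: [-180.0, 2.0, -175.8]
contact_force: [0.3, 0.2, 1.1]
gripper_width: 0.0592
[0.41096296 0.33569207 0.20465257]
time_s: 17.63
tcp_pos: [0.6087, -0.3065, 0.1372]
eef_rot: [180.0, 2.0, -177.9]
contact_force: [0.3, 0.8, 0.9]
gripper_width: 0.0594
[0.47990727 0.23830629 0.20617224]
```

```bash

python3 -m inch '[{"x":0,"y":0,"z":0,"yaw":0},{"x":0,"y":0,"z":0,"yaw":0},{"x":0,"y":0,"z":0,"yaw":0},{"x":0,"y":0,"z":0,"yaw":0},{"x":0,"y":0,"z":0,"yaw":0}]' 1 20
python3 -m inch '[{"x":0,"y":0,"z":0,"yaw":0}]'
python3 -m inch '[{"x":0,"y":0,"z":-0.4,"yaw":0},{"x":0,"y":0,"z":-1,"yaw":0},{"x":0,"y":0,"z":-1,"yaw":0},{"x":0,"y":0,"z":-1,"yaw":0},{"x":0,"y":0,"z":-0.7,"yaw":0}]'
python3 -m inch '[{"x":0,"y":0,"z":-0.3,"yaw":0},{"x":0,"y":0,"z":0,"yaw":0},{"x":0,"y":0,"z":0,"yaw":0}]'
cat > chk.py <<'E'
from wl import *
st()
im,d,ci,P=wl([('knobtop',(.607,-.3062),.024,.152,.164),('ringtop',(.607,-.3062),.034,.138,.150),('boardref',(.53,-.33),.012,.01,.04),('holder',(.607,-.3062),.05,.045,.056)])
Z=P[...,2]
for nm,rad,z0,z1 in(('knob',.009,.152,.164),('ring',.034,.138,.150)):
    m=(np.hypot(P[...,0]-.607,P[...,1]+.306)<rad)&(Z>z0)&(Z<z1);q=P[m];print(nm,np.round([q[:,2].mean(),q[:,2].std()/len(q)**.5],5))
    print(' plane',np.round(np.linalg.lstsq(np.c_[q[:,:2]-[.607,-.306],np.ones(len(q))],q[:,2],rcond=None)[0],4))
E
python3 chk.py
```

```text
time_s: 18.05
tcp_pos: [0.6089, -0.3067, 0.1366]
eef_rot: [180.0, 2.0, -177.9]
contact_force: [-0.3, -0.4, -0.0]
gripper_width: 0.0853
time_s: 18.13
tcp_pos: [0.6089, -0.3067, 0.1365]
eef_rot: [180.0, 2.0, -177.9]
contact_force: [-0.4, 0.3, -0.1]
gripper_width: 0.0872
time_s: 18.55
tcp_pos: [0.6025, -0.3063, 0.2393]
eef_rot: [179.8, 1.4, -177.9]
contact_force: [1.5, -0.2, 1.4]
gripper_width: 0.088
time_s: 18.8
tcp_pos: [0.6039, -0.3072, 0.254]
eef_rot: [180.0, 1.9, -177.8]
contact_force: [0.9, 0.5, -0.1]
gripper_width: 0.0877
time_s 18.8
tcp_pos [ 0.6039 -0.3072  0.254 ]
eef_rot [ 179.9756    1.9305 -177.8492]
contact_force [ 0.9412  0.5132 -0.1151]
moment [-0.051   0.1602  0.001 ]
gripper_width 0.0877
knobtop 482 med [ 0.6064 -0.306   0.156 ] circ [ 0.6071 -0.306 ] 0.0105
ringtop 3213 med [ 0.6035 -0.3075  0.1431] circ [ 0.6069 -0.3067] 0.0306
boardref 344 med [ 0.5299 -0.3303  0.0234] circ [ 0.5299 -0.33  ] 0.0119
holder 1725 med [ 0.5799 -0.3064  0.049 ] circ [ 0.6068 -0.3065] 0.0493
knob [1.562e-01 3.000e-05]
 plane [0.0101 0.0066 0.1562]
ring [1.4283e-01 2.0000e-05]
 plane [0.0059 0.0028 0.1428]
```

```bash
cat > c2.py <<'E'
from h import *
def s(P,nm,c,r0,r1,z0,z1):
    R=np.hypot(P[...,0]-c[0],P[...,1]-c[1]); m=(R<r1)&(R>r0)&(P[...,2]>z0)&(P[...,2]<z1); q=P[m]
    print(nm,len(q),np.round(np.median(q[:,2]),5) if len(q) else '')
C=(.607,-.306)
im,d,ci=cap('wrist'); W=cloud(ci,d); W1=np.load('w1.npz')['P']
im,d,ci=cap('scene'); S=cloud(ci,d); S0=cloud(ci,np.load('scene0.npy'))
for nm,P in(('w1',W1),('wnow',W),('s0',S0),('snow',S)):
    s(P,nm+' board',(.53,-.33),0,.015,.01,.04)
    s(P,nm+' holder',C,.037,.047,.043,.057)
    s(P,nm+' mouth',C,.0155,.0185,.132,.146)
    s(P,nm+' knob',C,0,.0085,.15,.165)
    s(P,nm+' ring',C,.018,.028,.138,.15)
E
python3 c2.py
```

```text
w1 board 635 0.02342
w1 holder 1587 0.04916
w1 mouth 430 0.13829
w1 knob 0 
w1 ring 70 0.13851
wnow board 546 0.02336
wnow holder 1240 0.04912
wnow mouth 445 0.14317
wnow knob 328 0.15631
wnow ring 1901 0.14328
s0 board 179 0.02478
s0 holder 418 0.04911
s0 mouth 101 0.13771
s0 knob 0 
s0 ring 33 0.13877
snow board 177 0.02473
snow holder 423 0.04925
snow mouth 58 0.1432
snow knob 57 0.15626
snow ring 310 0.14344
```

Two cameras agree that the squeeze is about 1.0 mm. I'll re-grip and add about 7° more.

```bash

python3 -m inch '[{"x":-0.1,"y":0.04,"z":0.5,"yaw":0},{"x":0,"y":0,"z":1,"yaw":0},{"x":0,"y":0,"z":1,"yaw":0},{"x":0,"y":0,"z":0.6,"yaw":0},{"x":0,"y":0,"z":0,"yaw":0}]'
```

```text
time_s: 19.37
tcp_pos: [0.6068, -0.3047, 0.1652]
eef_rot: [179.8, 1.5, -177.9]
contact_force: [-0.3, 0.1, -1.1]
gripper_width: 0.0874
```

```bash

python3 -m inch '[{"x":0,"y":-0.07,"z":0.3,"yaw":0},{"x":0,"y":0,"z":0.3,"yaw":0},{"x":0,"y":0,"z":0.3,"yaw":0},{"x":0,"y":0,"z":0.12,"yaw":0},{"x":0,"y":0,"z":0,"yaw":0}]'
python3 -m inch '[{"x":0,"y":0,"z":0,"yaw":0}]'
```

```text
time_s: 19.78
tcp_pos: [0.6069, -0.3062, 0.1349]
eef_rot: [179.8, 1.2, -177.9]
contact_force: [0.3, 0.1, -0.8]
gripper_width: 0.0877
time_s: 19.87
tcp_pos: [0.607, -0.3063, 0.1351]
eef_rot: [179.8, 1.2, -177.9]
contact_force: [1.2, -0.4, -0.3]
gripper_width: 0.0875
```

```bash

python3 -m inch '[{"x":0,"y":0,"z":0,"yaw":0},{"x":0,"y":0,"z":0,"yaw":0},{"x":0,"y":0,"z":0,"yaw":0},{"x":0,"y":0,"z":0,"yaw":0},{"x":0,"y":0,"z":0,"yaw":0}]' -1 40
python3 -m inch '[{"x":0,"y":0,"z":0,"yaw":0.4},{"x":0,"y":0,"z":0,"yaw":0.4}]'
python3 -c "
from h import *
print(r.get_state()['moment'])"
python3 -m inch '[{"x":0,"y":0,"z":0,"yaw":0.4},{"x":0,"y":0,"z":0,"yaw":0.4}]'
python3 -c "
from h import *
print(r.get_state()['moment'])"
```

```text
time_s: 20.28
tcp_pos: [0.6083, -0.3067, 0.138]
eef_rot: [179.8, 1.5, -177.9]
contact_force: [-0.3, 7.4, -1.2]
gripper_width: 0.0601
time_s: 20.45
tcp_pos: [0.6082, -0.3064, 0.1378]
eef_rot: [179.7, 1.5, 178.9]
contact_force: [0.5, -1.1, -2.0]
gripper_width: 0.0594
[-0.52973989 -0.08604226  0.30316715]
time_s: 20.62
tcp_pos: [0.6081, -0.3064, 0.1375]
eef_rot: [179.7, 1.4, 175.6]
contact_force: [-0.1, -0.6, -1.9]
gripper_width: 0.0591
[-0.33182545  0.02082819  0.31523597]
```

```bash

python3 -m inch '[{"x":0,"y":0,"z":0,"yaw":0},{"x":0,"y":0,"z":0,"yaw":0},{"x":0,"y":0,"z":0,"yaw":0},{"x":0,"y":0,"z":0,"yaw":0},{"x":0,"y":0,"z":0,"yaw":0}]' 1 20
python3 -m inch '[{"x":0,"y":0,"z":0,"yaw":0}]'
python3 -m inch '[{"x":0,"y":0,"z":-0.4,"yaw":0},{"x":0,"y":0,"z":-1,"yaw":0},{"x":0,"y":0,"z":-1,"yaw":0},{"x":0,"y":0,"z":-1,"yaw":0},{"x":0,"y":0,"z":-0.7,"yaw":0}]'
python3 -m inch '[{"x":0,"y":0,"z":-0.3,"yaw":0},{"x":0,"y":0,"z":0,"yaw":0},{"x":0,"y":0,"z":0,"yaw":0}]'
python3 c2.py | grep now
```

```text
time_s: 21.03
tcp_pos: [0.6083, -0.3065, 0.1381]
eef_rot: [179.7, 1.5, 175.7]
contact_force: [-0.5, 0.4, 0.0]
gripper_width: 0.0851
time_s: 21.12
tcp_pos: [0.6084, -0.3065, 0.1382]
eef_rot: [179.7, 1.5, 175.7]
contact_force: [0.7, -0.1, 0.3]
gripper_width: 0.0867
time_s: 21.53
tcp_pos: [0.6029, -0.3062, 0.2414]
eef_rot: [179.6, 0.9, 175.7]
contact_force: [0.1, -0.7, 0.0]
gripper_width: 0.0879
time_s: 21.78
tcp_pos: [0.6044, -0.307, 0.2562]
eef_rot: [179.7, 1.5, 175.8]
contact_force: [0.2, -0.8, -0.1]
gripper_width: 0.0879
wnow board 530 0.02336
wnow holder 1215 0.04913
wnow mouth 430 0.14272
wnow knob 320 0.1558
wnow ring 1868 0.14283
snow board 182 0.02462
snow holder 413 0.04924
snow mouth 60 0.14268
snow knob 49 0.15603
snow ring 300 0.14306
```

Squeeze now reads about 1.5 mm. One last look before I hand in.

```bash
python3 -c "
from h import *
im,d,ci=cap('scene','s9')
d0=np.load('scene0.npy');st()"
```

```text
time_s 21.9333
tcp_pos [ 0.6039 -0.3069  0.2546]
eef_rot [179.6664   1.3118 175.7634]
contact_force [ 0.286   0.0403 -1.2627]
moment [-0.0315  0.1224 -0.0292]
gripper_width 0.0877
```

View pics/s9.png

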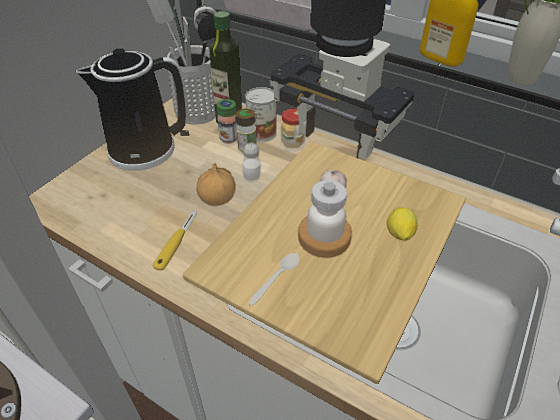

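The picture shows the ring and lid on the jar at about (328,197). The gripper is well clear and everything else is where it was.

```bash
python3 -c "
from plant import r
print(r.close_job())"
```

```text
the job is handed in; nothing more can be done
None
```

The jar is closed and the job handed in at about 22 s; no verdict was reported.

- **Lid:** I seated it in the mouth with about 3 N of push and let go. The camera showed it level and centred.
- **Ring:** I put it over the lid and turned it about 47° anticlockwise under a light push until it dropped. I then screwed it down clockwise in two grips.
- **Last checks:** Wrist-camera depth puts the knob top and the ring top 1.5 mm below their unsqueezed heights. The fixed scene camera reads 0.2 mm higher, about 1.3 mm. The first grip had read about 1.0 mm, so I added 6.5° in the second. The turning moment at the end was about 0.3 N m.
- **Surroundings:** In the last picture the other things look undisturbed and the gripper is clear of the jar. I checked this by eye, not by measurement.
- **Not as smooth as planned:** While I was finding the gaps, the push briefly reached about 19 N, with the ring's lugs resting on the ribs rather than on the seal. The tool also tilted up to about 2° while turning the ring.

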